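# Hold the preload collar on a spindle's spring for the grub screw

## Task

Put the flanged collar (the ring with lug and grub screw, not the plain spacer ring) flange-down over the upright spindle shaft, its grub screw facing the same way as the flat on the shaft and your fingers clear of the screw. Press it down on the preload spring with a steady 12 N or so (8 to 16 N, never crushing the spring) and finish while still holding it pressed like that, so that I can tighten the grub screw. Leave the spacer, and the glue bottle and hex key next to the work, where they are.

Things in the scene. Friction and masses are not known exactly. Their poses are not given: they have to be found in the camera images.
- collar: plain steel flanged collar, loose, 0.12 kg, lying flange-down. Flange 50 mm across, 5 mm thick; above it a round hub 35 mm across up to 26 mm height (grip it here, across y, fingertips just above the flange); through bore 17 mm. A lug 12 mm wide, 5 to 21 mm above the underside, stands out on +x to 25.5 mm from the axis. Origin: centre of its underside; z up the bore; +x towards the grub screw
- grub_screw: dark 7 mm grub screw sticking out 4 mm from the outer face of the collar's lug (fixed part of the collar). Origin 24.5 mm from the collar's axis along the collar's +x, 14 mm above its underside; its end is 29.5 mm from the axis
- spindle: fixed upright spindle: 110 x 110 x 12 mm dark base plate, grooved aluminium housing 62 mm across to height 62, dark cover to 67, then spring and spring cup. Shaft 14 mm across, top at 138 mm, last 10 mm tapered to 6 mm; a flat runs along its +x side, where the black connector stands out of the housing. Origin: centre of the underside; z up the shaft; +x the way flat and connector face
- shaft_tip (a point): centre of the top end of the spindle's shaft, 138 mm above the bench
- spacer: bystander: plain steel spacer ring without flange or lug, 40 mm across, 22 mm high, 17 mm bore. Origin: centre of its underside
- glue_bottle: bystander: red glue bottle with white nozzle, 47 x 45 x 128 mm, the one standing nearest the spindle. Origin: centre of its underside
- hex_key: bystander: black hex key, 72 x 28 x 4 mm, the one lying nearest the spindle. Origin: its underside
- spring_seat (a joint): how far the plain 38 mm spring cup on top of the preload spring is pressed down the shaft, in m: 0 free (cup's flat top 105 mm above the bench), 0.020 fully crushed. The spring pushes it up with 2.3 N plus 1 N per mm, so 12 N is about 0.010, with the collar's underside 95 mm above the bench
There are look-alikes about, which are no part of the job. What is shaped like the collar but pink or purple is not meant.

How it is judged:
On the way:
1. the collar is on the shaft, flange down, still above the spring cup (z of collar in the frame of spindle between 0.104 and 0.13 m and horizontal distance between collar and spindle below 0.005 m and angle between collar's own z axis and vertical below 0.2 rad and value of joint spring_seat below 0.003 m), for 0.05 s.
At the end, for the whole second after the job is handed in: Robot still holds the collar upright on the shaft, flange on the spring cup, spring pressed steadily 5.7 to 13.7 mm (8 to 16 N); grub screw faces the flat within 15 degrees, untouched by the fingers; spacer, bottle and hex key moved under 20 mm (value of joint spring_seat between 0.0057 and 0.0137 m and contact force between collar and spindle above 6 N and contact force between the fingers and collar above 2 N and contact force between the fingers and grub_screw below 0.5 N and horizontal distance between collar and spindle below 0.004 m and angle between collar's own z axis and vertical below 0.12 rad and z of collar in the frame of spindle between 0.088 and 0.1015 m and angle between the x axis of collar and the x axis of spindle, either way round below 0.26 rad and x of grub_screw in the frame of spindle above 0.015 m and linear speed of collar below 0.01 m/s and distance of each of spacer, glue_bottle, hex_key from where it was at the start of the episode below 0.02 m); the arm keeps its last pose, push and grip.
It fails at once if the spring is crushed (pressed more than 17 mm, over 19 N) (value of joint spring_seat above 0.017 m).
It fails at once if the glue bottle is knocked over (angle between glue_bottle's own z axis and vertical above 0.5 rad).
It fails at once if a bystander is pushed away (distance of any of spacer, glue_bottle, hex_key from where it was at the start of the episode above 0.02 m).
It also fails if it takes over 45 s, if anything falls off the work surface, if the arm or the gripper's body presses on something with over 40 N, if the wrist force passes 120 N, or if a joint passes its speed limit or range.

## Robot

A 6-joint arm with a two-finger parallel gripper is mounted at the origin on a cart in front of the work surface, level with it; the furniture and walls round the work are solid. World frame = base frame: x ahead of the robot, y to its left, z up, the work surface at z = 0. Lengths are in m, angles in rad, forces in N, time in s.
With the tool pointing down it reaches from about 0.35 to 0.775 m from the base axis. Payload 7.3 kg.
Tool frame: the origin (TCP) lies midway between the tips of the shut fingers; the grasp point (between the pads) lies 19 mm behind it; z points along the fingers, y is the line along which they close (so a half turn about z gives the same grasp; the last joint's range is limited). The gripper opens to 92 mm and grips with 3 to 60 N. Pads are 19 mm wide; open, the fingers measure 130 mm over their backs; the gripper's body (75 mm by 190 mm) begins 47 mm behind the grasp point.
Start: joints at [1.057, 0.342, 1.524, -0, 1.275, -0.146], TCP at [0.189, 0.49, 0.2] pointing down, gripper open.
Joint ranges: [-2.53, 2.53], [-0.77, 2.02], [0.04, 2.7], [-1, 4.14], [0.28, 2.66], [-3.11, 3.11]. Speed limits (rad/s): [2.57, 2.57, 3.14, 3.14, 3.14, 3.14].

## Interface

Orientations are given as [roll, pitch, yaw] about the fixed x, y, z axes, in that order (R = Rz(yaw) Ry(pitch) Rx(roll)).
In Python, from cell import robot, read_camera, camera_params, nets gives the robot as it stands. The module is installed in compiled form; this text tells all that it offers.
- The arm moves only by the tool step_arm, never from a script. Its argument "steps" is a list of rows, each an object of numbers: "x", "y", "z": the shift along the tool's x, y, z as a fraction of full scale; "rx", "ry", "rz": the turn, a rotation vector about the tool's x, y, z as a fraction of full scale; "claw": the opening, from -1 (shut) to 1 (fully open). In form: [{"x": .., "y": .., "z": .., "rx": .., "ry": .., "rz": .., "claw": ..}, ...]. A call has 1 to 12 rows; each row is the pose to reach, as a shift and turn from the pose commanded when the call began, along the tool's axes at that moment; what a row does not reach only later rows make up. Full scale, the value 1, is 750 mm for a shift and pi/4 rad for a turn. A row lasts 1/12 s, in which the tool goes at most 41.7 mm and 7.16 degrees, less where a joint would pass 70% of its speed; a pose out of reach is approached as far as the arm can. A call with a number of a shift or a turn outside -1 to 1 is refused whole. A call with a gripper value outside its range is refused whole. The fingers move at their own pace and stop on an object; "squeeze" is the grip in N (left out, the last holds). Time passes only in rows, so rows that repeat a pose let the fingers close. It gives the time, the measured TCP pose, the force, the opening and the grip force at its end, in the units of the state.
- robot.observe(): the state, without advancing time (a new reading comes with each control period).
- read_camera(name): name is "side" or "top" or "wrist"; returns (picture, depth): 384x512x3 uint8, blue, green, red; 384x512 float32, m along the optical axis (not along the pixel's ray), 0 where there is no reading.
- camera_params(name): a dict with "fx", "fy", "cx", "cy" (pixels), "R" (3x3) and "t" (3): a world point X has camera coordinates R X + t; the wrist camera has in their place "hand_eye" (4x4, takes a point from camera to tool coordinates, whose origin is the TCP and whose axes are the flange's). Camera axes: x right, y down, z forward; pixel columns grow to the right and rows downward; lengths in m; the calibration is good to about 2 mm. A picture is of the moment at which its call begins: read the wrist's pose just before it. camera_params takes no time and is no camera call.
- robot.hand_in(): hands the job in; it is judged then, once.
Trained networks look in the newest picture that a camera, given by its name, has taken for a name from the list of things; names that differ only in an ending like _2 or _b are one class to them, and where a whole thing is asked for, a point or a joint stands for the part that bears it (a point fixed in the world has none). Each returns a list of dicts, best first, with "conf" (0 to 1); they miss things now and then, are a little off and sometimes report something else, mostly with a low value. They report only what shows in the picture. A call takes as long as a camera call. They do not tell look-alikes from the thing itself.
- nets.masks_of(camera, query): "region" (384x512 bool, what is visible of it) and "box" ([left, top, right, bottom] in pixels, round what is visible of it).
- nets.landmark_of(camera, query): "pixel" ([row, column] in pixels: a listed point, or the origin of a listed thing).
The state is a dict: "time": time; "qpos": joint angles; "qvel": joint speeds; "joint_efforts": joint torques, N m; "tool_pos": TCP position; "tool_rot": TCP orientation; "contact_force": force on the tool from outside, world axes, zero at the start; "torque": the same for the moment, N m; "opening": finger opening in m; "grip_force": force on a finger pad.
Only numpy, scipy, OpenCV 4.12 (cv2) and the standard library are available. Lean on these libraries where they do the work, as an engineer would, in place of code of your own. Each camera call takes 0.05 s, during which the arm holds its last target. There are 200 camera calls.

## Working session

There is one attempt and no reset: what is moved stays moved. The work goes in short steps, Python scripts to look and compute and a tool call to move; the robot and the scene stay as the last step left them, time stands still between calls to the robot, and variables do not carry over. Pictures are saved under pics/ and viewed, at most 10 in all, crops included, and the job is handed in when it is done.

Besides the shell and the picture viewer there is one more tool, called after ">>>" as name([rows], argument=value, ...), one row to a line, values as JSON. step_arm: Moves the arm, as the interface text tells. Its arguments: {"type":"object","properties":{"steps":{"type":"array","items":{"type":"object","properties":{"x":{"type":"number","minimum":-1,"maximum":1},"y":{"type":"number","minimum":-1,"maximum":1},"z":{"type":"number","minimum":-1,"maximum":1},"rx":{"type":"number","minimum":-1,"maximum":1},"ry":{"type":"number","minimum":-1,"maximum":1},"rz":{"type":"number","minimum":-1,"maximum":1},"claw":{"type":"number"}}}},"squeeze":{"type":"number"}},"required":["steps"]}

```bash
mkdir -p pics
python3 - <<'E'
from cell import robot, read_camera, camera_params, nets
import cv2, numpy as np
s=robot.observe(); print({k:np.round(v,4).tolist() for k,v in s.items()})
ims=[]
for c in ("top","side"):
    p,d=read_camera(c); cv2.imwrite(f"pics/{c}0.png",p); np.save(f"{c}0.npy",d)
    k=camera_params(c); print(c,{a:np.round(b,4).tolist() for a,b in k.items()})
    R,t=np.array(k["R"]),np.array(k["t"])
    for q in("collar","grub_screw","spindle","spacer","glue_bottle","hex_key","shaft_tip"):
        for r in nets.landmark_of(c,q)[:4]:
            u=r["pixel"]; z=d[int(u[0]),int(u[1])]
            X=R.T@(np.array([(u[1]-k["cx"])/k["fx"]*z,(u[0]-k["cy"])/k["fy"]*z,z])-t)
            print(c,q,round(r["conf"],2),np.round(u,1),X.round(3))
print(np.round(camera_params("wrist")["hand_eye"],4))
E
```

```text
{'time': 0.0, 'qpos': [1.057, 0.3427, 1.525, -0.0, 1.2754, -0.146], 'qvel': [0.0008, 0.0022, 0.0007, -0.001, 0.0011, 0.0005], 'joint_efforts': [-0.0019, -43.1244, -24.4224, 0.0714, 0.0561, -0.0001], 'tool_pos': [0.1885, 0.4895, 0.1995], 'tool_rot': [-3.14, -0.0002, 2.7738], 'contact_force': [0.808, -0.0697, -0.0965], 'torque': [-0.0049, 0.0347, 0.0106], 'grip_force': 0.0, 'opening': 0.0919}
top {'fx': 493.2727, 'fy': 493.2727, 'cx': 264.5718, 'cy': 188.8064, 'R': [[0.0036, -1.0, 0.0029], [-0.9791, -0.0041, -0.2033], [0.2034, -0.0021, -0.9791]], 't': [-0.258, 0.5868, 1.1692]}
top collar 0.79 [259.  276.6] [ 0.419 -0.287 -0.006]
top collar 0.76 [239.1 308.2] [ 0.469 -0.368  0.002]
top collar 0.53 [270.8 337.8] [ 0.388 -0.438  0.025]
top collar 0.28 [135.2 266.6] [ 0.725 -0.26   0.069]
top grub_screw 0.43 [165.1 239.2] [ 0.663 -0.189  0.003]
top spindle 0.81 [229.4 216.7] [ 0.481 -0.143  0.103]
top spindle 0.42 [163.3 240.3] [ 0.669 -0.191 -0.   ]
top spacer 0.75 [187.4 296. ] [ 0.605 -0.338 -0.001]
top glue_bottle 0.81 [134.3 268. ] [ 0.726 -0.264  0.072]
top hex_key 0.6 [164.4 240. ] 
[... 198 characters left out ...]
 -0.8827], [0.3627, 0.8048, -0.4698]], 't': [-0.6365, 0.0755, 0.9327]}
side collar 0.97 [239.9 193.7] [ 0.416 -0.305  0.012]
side collar 0.9 [255.2 230.4] [ 0.464 -0.393  0.022]
side collar 0.86 [294.3 200.6] [ 0.382 -0.468  0.018]
side spindle 0.96 [197.7 204.8] [ 0.478 -0.185  0.034]
side spacer 0.81 [234.1 280.2] [ 0.588 -0.361  0.016]
side glue_bottle 0.82 [202.2 318.6] [ 0.733 -0.277  0.014]
side hex_key 0.65 [192.3 279.1] [ 0.677 -0.177  0.001]
side shaft_tip 0.84 [147.9 201.5] [ 0.578  0.179 -0.001]
[[-4.000e-04 -9.508e-01 -3.099e-01  8.560e-02]
 [ 1.000e+00 -4.000e-04 -2.000e-04  0.000e+00]
 [ 0.000e+00 -3.099e-01  9.508e-01 -1.837e-01]
 [ 0.000e+00  0.000e+00  0.000e+00  1.000e+00]]
```

View pics/top0.png

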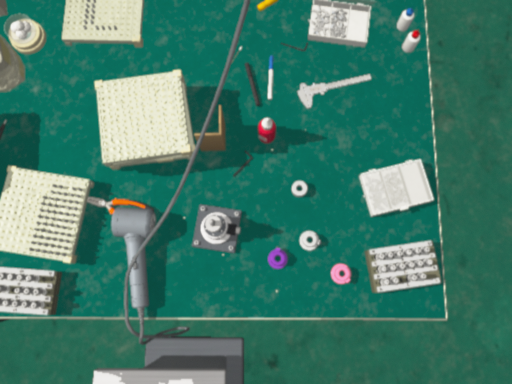

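View pics/side0.png

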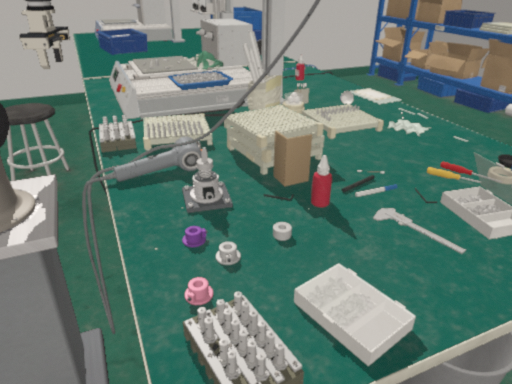

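The top view shows the spindle at (col 216, row 229), the steel collar at (309, 240), the spacer at (299, 188), the hex key at (242, 165) and the bottle at (266, 130). The purple (277, 259) and pink (341, 273) rings are look-alikes. A cable hangs from top centre down to the dryer on the left, so I'll check its height.

```bash
cat > h.py <<'E'
from cell import robot, read_camera, camera_params, nets
import cv2, numpy as np
from scipy.spatial.transform import Rotation as Ro
def cam(c):
    """intrinsics, and camera->world (A,b): X = A Xc + b"""
    k=camera_params(c)
    if c=="wrist":
        s=robot.observe(); H=np.array(k["hand_eye"]); T=Ro.from_euler("xyz",s["tool_rot"]).as_matrix()
        return k,T@H[:3,:3],T@H[:3,3]+np.array(s["tool_pos"])
    R,t=np.array(k["R"]),np.array(k["t"]); return k,R.T,-R.T@t
def cloud(d,k,A,b):
    v,u=np.mgrid[:d.shape[0],:d.shape[1]]
    P=np.stack([(u-k["cx"])/k["fx"]*d,(v-k["cy"])/k["fy"]*d,d],-1)@A.T+b
    P[d==0]=np.nan; return P
def atz(pix,z,k,A,b):
    r=A@np.array([(pix[1]-k["cx"])/k["fx"],(pix[0]-k["cy"])/k["fy"],1.]); return b+r*(z-b[2])/r[2]
E
python3 - <<'E'
from h import *
k,A,b=cam("top"); d=np.load("top0.npy"); P=cloud(d,k,A,b)
p=cv2.imread("pics/top0.png")
print("cable");
for r in range(0,300,20):
    row=P[r,110:260]; g=p[r,110:260].astype(int)
    j=np.nanargmax(row[:,2]) if not np.isnan(row[:,2]).all() else 0
    print(r,110+j,row[j].round(3))
c=p[110:290,190:360]; cv2.imwrite("pics/topc.png",cv2.resize(c,None,fx=3.3,fy=3.3,interpolation=cv2.INTER_CUBIC))
E
```

```text
cable
0 247 [ 0.782 -0.226  0.571]
20 242 [ 0.768 -0.217  0.538]
40 236 [ 0.755 -0.205  0.497]
60 230 [ 0.736 -0.193  0.461]
80 223 [ 0.717 -0.178  0.419]
100 215 [ 0.694 -0.16   0.379]
120 208 [ 0.67  -0.142  0.333]
140 200 [ 0.642 -0.122  0.292]
160 193 [ 0.612 -0.102  0.246]
180 183 [ 0.578 -0.075  0.202]
200 172 [ 0.542 -0.043  0.15 ]
220 212 [ 0.498 -0.135  0.14 ]
240 146 [0.455 0.024 0.097]
260 134 [0.409 0.054 0.082]
280 133 [0.363 0.061 0.052]
```

View pics/topc.png

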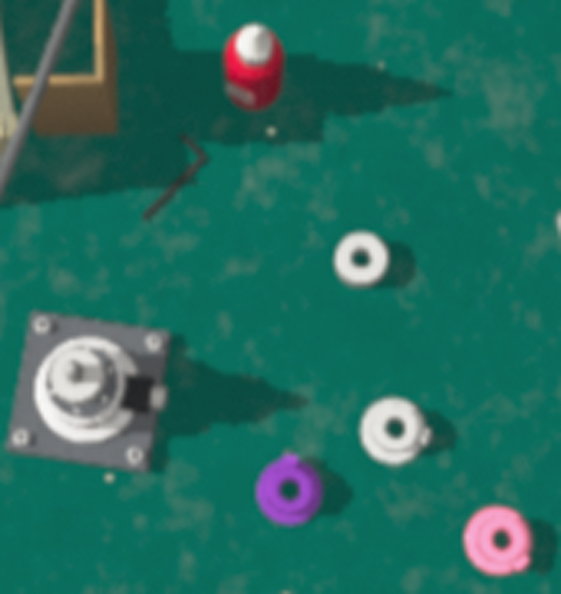

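The cable rises from the dryer and stays clear of the route if I keep the radius to about 0.5 m. The spindle connector and the collar lug both point roughly to -y (image right). I'll go over the spindle first with tool yaw at about 82°.

```bash
cat >> h.py <<'E'
def go(pos,yaw,start=None):
    """fractions for a move from the start pose (default: measured) to a tool-down pose"""
    s=robot.observe(); p,e=(s["tool_pos"],s["tool_rot"]) if start is None else start
    T=Ro.from_euler("xyz",e); v=T.inv().apply(np.array(pos)-p)/.75
    w=(T.inv()*Ro.from_euler("xyz",[np.pi,0,yaw])).as_rotvec()/(np.pi/4)
    print("t",round(s["time"],2),"xyz",v.round(4),"r",w.round(4),"rows",np.linalg.norm(v)*.75/.0417,np.linalg.norm(w)*45/7.16)
E
python3 -c "
from h import *
go([.42,.12,.28],2.0)
go([.49,-.125,.26],1.43,([.42,.12,.28],[np.pi,0,2.0]))"
```

```text
t 0.8 xyz [-0.4651 -0.3493 -0.1064] r [ 1.000e-04 -0.000e+00  9.852e-01] rows 10.63484952631697 6.191730170639316
t 0.8 xyz [-0.3359 -0.0511  0.0267] r [ 0.     -0.      0.7257] rows 6.129198042749188 4.5612561902872795
```

>>> step_arm([
  {"z": -0.1},
  {"x": -0.465,"y": -0.349,"z": -0.106,"rz": 0.985},
  {"x": -0.465,"y": -0.349,"z": -0.106,"rz": 0.985},
  {"x": -0.465,"y": -0.349,"z": -0.106,"rz": 0.985},
  {"x": -0.465,"y": -0.349,"z": -0.106,"rz": 0.985},
  {"x": -0.465,"y": -0.349,"z": -0.106,"rz": 0.985},
  {"x": -0.465,"y": -0.349,"z": -0.106,"rz": 0.985},
  {"x": -0.465,"y": -0.349,"z": -0.106,"rz": 0.985},
  {"x": -0.465,"y": -0.349,"z": -0.106,"rz": 0.985},
  {"x": -0.465,"y": -0.349,"z": -0.106,"rz": 0.985},
  {"x": -0.465,"y": -0.349,"z": -0.106,"rz": 0.985},
  {"x": -0.465,"y": -0.349,"z": -0.106,"rz": 0.985},
])

```text
$.steps[0]: bad value
```

```bash
python3 -c "
from h import *
s=robot.observe();print(s['time'],s['tool_pos'],s['tool_rot'])
go([.49,-.125,.26],1.43)"
```

```text
0.8 [0.1887599  0.48991019 0.20023178] [3.14149878e+00 1.29783332e-06 2.77375311e+00]
t 0.8 xyz [-0.6696 -0.6206 -0.0797] r [ 1.0000e-04 -1.0000e-04  1.7109e+00] rows 16.482905656140993 10.75298633981647
```

>>> step_arm([
  {"x": 0,"y": 0,"z": -0.1,"rx": 0,"ry": 0,"rz": 0,"claw": 1},
  {"x": -0.465,"y": -0.349,"z": -0.106,"rx": 0,"ry": 0,"rz": 0.985,"claw": 1},
  {"x": -0.465,"y": -0.349,"z": -0.106,"rx": 0,"ry": 0,"rz": 0.985,"claw": 1},
  {"x": -0.465,"y": -0.349,"z": -0.106,"rx": 0,"ry": 0,"rz": 0.985,"claw": 1},
  {"x": -0.465,"y": -0.349,"z": -0.106,"rx": 0,"ry": 0,"rz": 0.985,"claw": 1},
  {"x": -0.465,"y": -0.349,"z": -0.106,"rx": 0,"ry": 0,"rz": 0.985,"claw": 1},
  {"x": -0.465,"y": -0.349,"z": -0.106,"rx": 0,"ry": 0,"rz": 0.985,"claw": 1},
  {"x": -0.465,"y": -0.349,"z": -0.106,"rx": 0,"ry": 0,"rz": 0.985,"claw": 1},
  {"x": -0.465,"y": -0.349,"z": -0.106,"rx": 0,"ry": 0,"rz": 0.985,"claw": 1},
  {"x": -0.465,"y": -0.349,"z": -0.106,"rx": 0,"ry": 0,"rz": 0.985,"claw": 1},
  {"x": -0.465,"y": -0.349,"z": -0.106,"rx": 0,"ry": 0,"rz": 0.985,"claw": 1},
  {"x": -0.465,"y": -0.349,"z": -0.106,"rx": 0,"ry": 0,"rz": 0.985,"claw": 1},
])

```text
time: 1.8
tool_pos: [0.422, 0.1167, 0.2802]
tool_rot: [3.14, 0.002, 1.997]
contact_force: [0.1, -0.3, 0.5]
opening: 0.092
grip_force: 0.0
```

```bash
python3 -c "
from h import *
s=robot.observe();print(s['time'],s['tool_pos'],s['tool_rot'])
go([.49,-.125,.26],1.43)"
```

```text
1.8 [0.4219763  0.11671811 0.28022538] [3.14047674e+00 1.61368124e-03 1.99737633e+00]
t 1.8 xyz [-0.3309 -0.0508  0.0274] r [0.002  0.0016 0.7224] rows 6.0412587045485 4.5402946895727725
```

>>> step_arm([
  {"x": -0.332,"y": -0.051,"z": 0.027,"rx": 0,"ry": 0,"rz": 0.723,"claw": 1},
  {"x": -0.332,"y": -0.051,"z": 0.027,"rx": 0,"ry": 0,"rz": 0.723,"claw": 1},
  {"x": -0.332,"y": -0.051,"z": 0.027,"rx": 0,"ry": 0,"rz": 0.723,"claw": 1},
  {"x": -0.332,"y": -0.051,"z": 0.027,"rx": 0,"ry": 0,"rz": 0.723,"claw": 1},
  {"x": -0.332,"y": -0.051,"z": 0.027,"rx": 0,"ry": 0,"rz": 0.723,"claw": 1},
  {"x": -0.332,"y": -0.051,"z": 0.027,"rx": 0,"ry": 0,"rz": 0.723,"claw": 1},
  {"x": -0.332,"y": -0.051,"z": 0.027,"rx": 0,"ry": 0,"rz": 0.723,"claw": 1},
  {"x": -0.332,"y": -0.051,"z": 0.027,"rx": 0,"ry": 0,"rz": 0.723,"claw": 1},
  {"x": -0.332,"y": -0.051,"z": 0.027,"rx": 0,"ry": 0,"rz": 0.723,"claw": 1},
])

```text
time: 2.55
tool_pos: [0.4887, -0.1217, 0.2592]
tool_rot: [-3.141, -0.001, 1.432]
contact_force: [0.1, -0.3, 0.4]
opening: 0.0919
grip_force: 0.0
```

Run:
```python
from h import *
s=robot.observe();print(s['time'],s['tool_pos'],s['tool_rot'])
k,A,b=cam("wrist"); p,d=read_camera("wrist"); print({a:k[a] for a in("fx","cx","cy")},b)
cv2.imwrite("pics/w1.png",p); np.savez("w1.npz",d=d,A=A,b=b)
P=cloud(d,k,A,b)
for q in("shaft_tip","spindle"):
    for r in nets.landmark_of("wrist",q)[:2]: print(q,r,atz(r["pixel"],.138 if q=="shaft_tip" else 0,k,A,b).round(4))
for r in nets.masks_of("wrist","spindle")[:1]:
    m=r["region"]; Q=P[m&(d>0)]; np.save("spm.npy",Q)
    for lo,hi in((.009,.016),(.064,.07),(.1,.11),(.133,.142)):
        q=Q[(Q[:,2]>lo)&(Q[:,2]<hi)]
        if len(q)>3:
            (c,wh,a)=cv2.minAreaRect(q[:,:2].astype(np.float32)*1000); print(lo,len(q),q.mean(0).round(4),np.round(c,1),np.round(wh,1),round(a,1))
```

```text
2.55 [ 0.48865765 -0.12170857  0.25924482] [-3.14086070e+00 -8.27116544e-04  1.43161230e+00]
{'fx': 274.5703374189786, 'cx': 253.85766407364986, 'cy': 196.43044578144665} [ 0.49984435 -0.03758644  0.44304773]
shaft_tip {'pixel': [195.0, 261.6], 'conf': 0.61} [ 0.4946 -0.1355  0.138 ]
spindle {'pixel': [169.0, 257.8], 'conf': 0.69} [ 0.492  -0.1344  0.    ]
spindle {'pixel': [219.6, 410.1], 'conf': 0.54} [ 0.7428 -0.2603  0.    ]
0.009 2296 [ 0.494  -0.1237  0.0112] [ 493.4 -132.3] [110.1 109.8] 81.4
0.064 426 [ 0.4944 -0.1213  0.0663] [ 494. -128.] [44.4 53. ] 87.9
0.1 521 [ 0.4939 -0.1303  0.1042] [ 493.8 -132.1] [36.9 36. ] 82.4
0.133 44 [ 0.494  -0.1314  0.136 ] [ 493.9 -131.8] [7.4 8.3] 81.6
```

View pics/w1.png

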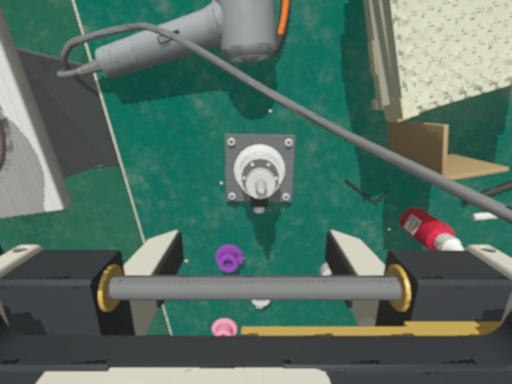

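The wrist view shows the spindle at (259, 170) with the cable well to its +y side. Depth puts its axis at (0.4936, -0.132) with the base edge at 81.4°, so the flat faces -98.6°. On to the collar.

```bash
python3 -c "
from h import *
go([.467,-.36,.13],1.43)
go([.467,-.36,.26],1.43)"
```

```text
t 2.75 xyz [-0.3202  0.0144  0.1732] r [ 0.0009 -0.0002  0.0056] rows 6.5527674529654005 0.03576784160360636
t 2.75 xyz [-3.202e-01  1.450e-02 -1.000e-04] r [ 0.0009 -0.0002  0.0056] rows 5.764516020521662 0.03576784160360636
```

>>> step_arm([
  {"x": -0.15,"y": 0.007,"z": 0.03,"rx": 0,"ry": 0,"rz": 0,"claw": 1},
  {"x": -0.15,"y": 0.007,"z": 0.03,"rx": 0,"ry": 0,"rz": 0,"claw": 1},
  {"x": -0.32,"y": 0.0145,"z": 0.173,"rx": 0,"ry": 0,"rz": 0.005,"claw": 1},
  {"x": -0.32,"y": 0.0145,"z": 0.173,"rx": 0,"ry": 0,"rz": 0.005,"claw": 1},
  {"x": -0.32,"y": 0.0145,"z": 0.173,"rx": 0,"ry": 0,"rz": 0.005,"claw": 1},
  {"x": -0.32,"y": 0.0145,"z": 0.173,"rx": 0,"ry": 0,"rz": 0.005,"claw": 1},
  {"x": -0.32,"y": 0.0145,"z": 0.173,"rx": 0,"ry": 0,"rz": 0.005,"claw": 1},
  {"x": -0.32,"y": 0.0145,"z": 0.173,"rx": 0,"ry": 0,"rz": 0.005,"claw": 1},
  {"x": -0.32,"y": 0.0145,"z": 0.173,"rx": 0,"ry": 0,"rz": 0.005,"claw": 1},
  {"x": -0.32,"y": 0.0145,"z": 0.173,"rx": 0,"ry": 0,"rz": 0.005,"claw": 1},
  {"x": -0.32,"y": 0.0145,"z": 0.173,"rx": 0,"ry": 0,"rz": 0.005,"claw": 1},
])

```text
time: 3.67
tool_pos: [0.4676, -0.3601, 0.1311]
tool_rot: [3.14, 0.001, 1.43]
contact_force: [0.6, 0.4, 0.6]
opening: 0.0919
grip_force: 0.0
```

Run:
```python
from h import *
s=robot.observe();print(s['time'],s['tool_pos'],s['tool_rot'])
k,A,b=cam("wrist"); p,d=read_camera("wrist")
cv2.imwrite("pics/w2.png",p); np.savez("w2.npz",d=d,A=A,b=b)
P=cloud(d,k,A,b)
for q in("collar","grub_screw"):
    for r in nets.landmark_of("wrist",q)[:3]: print(q,r,atz(r["pixel"],.014 if q[0]=="g" else 0,k,A,b).round(4))
for r in nets.masks_of("wrist","collar")[:3]:
    m=r["region"]; Q=P[m&(d>0)]; print(r["conf"],r["box"],Q.mean(0).round(4),p[m].mean(0))
    for lo,hi in((.003,.0075),(.018,.0225),(.0235,.0285)):
        q=Q[(Q[:,2]>lo)&(Q[:,2]<hi)]
        if len(q)>3:
            (c,rad)=cv2.minEnclosingCircle(q[:,:2].astype(np.float32)*1000); print(lo,len(q),q.mean(0).round(4),np.round(c,1),round(rad,1))
    far=Q[(Q[:,2]>.012)&(Q[:,2]<.0215)]
    if len(far): print("band",np.round(far.mean(0),4))
```

```text
3.6667 [ 0.46762219 -0.36007341  0.13111345] [3.13982368e+00 8.59319575e-04 1.43032468e+00]
collar {'pixel': [253.5, 197.1], 'conf': 0.97} [ 0.3806 -0.4445  0.    ]
collar {'pixel': [190.3, 253.7], 'conf': 0.95} [ 0.4651 -0.3701  0.    ]
collar {'pixel': [126.4, 197.6], 'conf': 0.76} [ 0.4137 -0.2878  0.    ]
grub_screw {'pixel': [120.5, 223.0], 'conf': 0.53} [ 0.4444 -0.2851  0.014 ]
0.78 [180.2, 238.1, 216.6, 277.4] [ 0.386  -0.4393  0.0185] [173.49017933 154.06660974 226.18018787]
0.003 340 [ 0.3889 -0.4389  0.0044] [ 381.5 -446.2] 24.5
0.018 91 [ 0.3807 -0.4437  0.0202] [ 378.5 -448.9] 20.8
0.0235 371 [ 0.3821 -0.4447  0.0251] [ 381.2 -446.7] 17.3
band [ 0.3824 -0.4429  0.017 ]
0.74 [178.8, 103.7, 228.6, 149.8] [ 0.421  -0.2866  0.0157] [168.71304927  81.53262317 141.25166445]
0.003 523 [ 0.4204 -0.2854  0.0043] [ 418.4 -287.5] 25.1
0.018 132 [ 0.4347 -0.2869  0.0202] [ 426.2 -287.9] 17.2
0.0235 657 [ 0.4179 -0.2875  0.0252] [ 417.6 -287.6] 17.3
band [ 0.4333 -0.2872  0.0183]
0.69 [232.6, 170.3, 275.9, 216.0] [ 0.4651 -0.3652  0.0143] [193.75584795 200.72002924 199.18932749]
0.003 459 [ 0.4658 -0.3596  0.0042] [ 464.4 -368. ] 24.6
0.018 107 [ 0.4619 -0.3758  0.0202] [ 463.3 -372.1] 21.5
0.0235 529 [ 0.4646 -0.3677  0.0251] [ 464.5 -368.1] 17.2
band [ 0.4626 -0.373   0.0178]
```

View pics/w2.png

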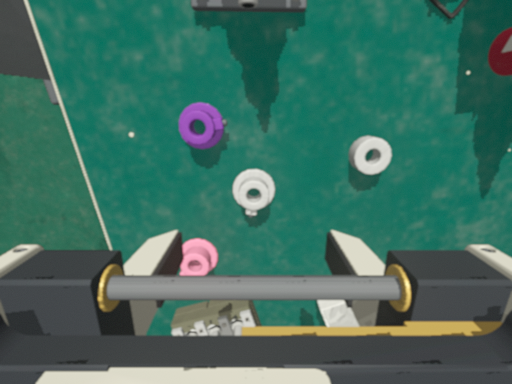

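The steel collar is at (254, 190) with its lug pointing down towards (251, 213). Next is the lug angle.

Run:
```python
from h import *
z=np.load("w2.npz"); k=camera_params("wrist"); P=cloud(z["d"],k,z["A"],z["b"])
Q=P.reshape(-1,3); c=np.array([.4644,-.3681]); D=Q[:,:2]-c; r=np.hypot(*D.T)
for lo,hi,a,b in((.018,.023,.0185,.0265),(.008,.023,.019,.032)):
    m=(r>a)&(r<b)&(Q[:,2]>lo)&(Q[:,2]<hi); v=D[m]; print(m.sum(),v.mean(0).round(4),np.degrees(np.arctan2(*v.mean(0)[::-1])), Q[m,2].mean())
go([.4644,-.3681,.055],np.radians(81)); go([.4644,-.3681,.0075],np.radians(81))
```

```text
54 [-0.0058 -0.0209] -105.50561897566426 0.02025308318238513
63 [-0.006  -0.0221] -105.17426079818831 0.019498117646080546
t 3.87 xyz [-0.0104 -0.0025  0.101 ] r [0.0017 0.001  0.0204] rows 1.8257968021367106 0.1291152744745365
t 3.87 xyz [-0.0103 -0.0026  0.1643] r [0.0017 0.001  0.0204] rows 2.960950664811848 0.1291152744745365
```

```bash
python3 -c "
from h import *
go([.4644,-.3681,.0075],1.304)"
```

```text
t 3.87 xyz [-0.0103 -0.0026  0.1643] r [0.0017 0.0009 0.1601] rows 2.960950664811848 1.006567370229962
```

>>> step_arm([
  {"x": -0.0103,"y": -0.0026,"z": 0.05,"rx": 0.0017,"ry": 0.001,"rz": 0.16,"claw": 0.6},
  {"x": -0.0103,"y": -0.0026,"z": 0.08,"rx": 0.0017,"ry": 0.001,"rz": 0.16,"claw": 0.6},
  {"x": -0.0103,"y": -0.0026,"z": 0.11,"rx": 0.0017,"ry": 0.001,"rz": 0.16,"claw": 0.6},
  {"x": -0.0103,"y": -0.0026,"z": 0.14,"rx": 0.0017,"ry": 0.001,"rz": 0.16,"claw": 0.6},
  {"x": -0.0103,"y": -0.0026,"z": 0.158,"rx": 0.0017,"ry": 0.001,"rz": 0.16,"claw": 0.6},
  {"x": -0.0103,"y": -0.0026,"z": 0.164,"rx": 0.0017,"ry": 0.001,"rz": 0.16,"claw": 0.6},
  {"x": -0.0103,"y": -0.0026,"z": 0.164,"rx": 0.0017,"ry": 0.001,"rz": 0.16,"claw": 0.6},
  {"x": -0.0103,"y": -0.0026,"z": 0.164,"rx": 0.0017,"ry": 0.001,"rz": 0.16,"claw": 0.6},
])

```text
time: 4.53
tool_pos: [0.4641, -0.3688, 0.0076]
tool_rot: [-3.141, -0.0, 1.303]
contact_force: [0.6, 0.4, 0.2]
opening: 0.0734
grip_force: 0.0
```

```bash
python3 -c "
from h import *
s=robot.observe();print(s['contact_force'],s['opening'],s['tool_rot'])
go([.4644,-.3681,.0075],1.304)"
```

```text
[0.64449876 0.42187169 0.2475755 ] 0.07340184565939009 [-3.14135210e+00 -1.37973573e-04  1.30309089e+00]
t 4.53 xyz [0.0011 0.0001 0.0001] r [-0.0003 -0.0002 -0.0012] rows 0.019039757644887783 0.007605700986072516
```

Close with a 40 N squeeze, then lift a little.

>>> step_arm([
  {"x": 0,"y": 0,"z": 0,"rx": 0,"ry": 0,"rz": 0,"claw": -1},
  {"x": 0,"y": 0,"z": 0,"rx": 0,"ry": 0,"rz": 0,"claw": -1},
  {"x": 0,"y": 0,"z": 0,"rx": 0,"ry": 0,"rz": 0,"claw": -1},
  {"x": 0,"y": 0,"z": 0,"rx": 0,"ry": 0,"rz": 0,"claw": -1},
  {"x": 0,"y": 0,"z": 0,"rx": 0,"ry": 0,"rz": 0,"claw": -1},
  {"x": 0,"y": 0,"z": 0,"rx": 0,"ry": 0,"rz": 0,"claw": -1},
  {"x": 0,"y": 0,"z": 0,"rx": 0,"ry": 0,"rz": 0,"claw": -1},
  {"x": 0,"y": 0,"z": 0,"rx": 0,"ry": 0,"rz": 0,"claw": -1},
], squeeze=40)

```text
time: 5.2
tool_pos: [0.4636, -0.3686, 0.0067]
tool_rot: [-3.14, -0.001, 1.303]
contact_force: [0.2, -0.5, -0.4]
opening: 0.0245
grip_force: 0.0
```

```bash
python3 -c "
from h import *
s=robot.observe();print(s['contact_force'],s['tool_pos'],s['tool_rot'])
p,e=s['tool_pos'],s['tool_rot']
go([*p[:2],.2],1.304)
go([.4936,-.132,.2],np.radians(81.4-.7),([*p[:2],.2],[np.pi,0,1.304]))"
```

```text
[ 0.1788898  -0.4651732  -0.40921318] [ 0.46356644 -0.36860381  0.00667418] [-3.14017392e+00 -8.05791648e-04  1.30276174e+00]
t 5.2 xyz [ 2.000e-04 -4.000e-04 -2.578e-01] r [-0.0018 -0.001  -0.0016] rows 4.636110869483283 0.016387886927029548
t 5.2 xyz [ 0.3149 -0.0445 -0.    ] r [ 0.     0.    -0.133] rows 5.719481231834109 0.8360759099079121
```

The opening of 24.5 mm is less than the 35 mm hub and there is no grip force, so I'll look.

Run:
```python
from h import *
p,d=read_camera("wrist"); s=robot.observe(); print(s["opening"],s["grip_force"],s["contact_force"])
cv2.imwrite("pics/w3.png",p)
k,A,b=cam("wrist"); P=cloud(d,k,A,b); np.savez("w3.npz",d=d,A=A,b=b)
for q in("collar",):
    for r in nets.masks_of("wrist",q)[:4]:
        Q=P[r["region"]&(d>0)]; print(r["conf"],np.round(r["box"]),np.nanmean(Q,0).round(4),Q[:,2].max())
p2,d2=read_camera("side"); c=p2[150:310,150:310]
cv2.imwrite("pics/m3.png",np.hstack([cv2.resize(p[140:300,180:340],(400,400)),cv2.resize(c,(400,400))]))
```

```text
0.020360293205775527 0.0 [-0.23641225 -0.10550615  0.68480766]
0.94 [116.  94. 199. 173.] [ 0.423  -0.287   0.0168] 0.027423816951653912
0.64 [223. 198. 292. 270.] [ 0.4655 -0.3637  0.0146] 0.03686598808881478
```

View pics/m3.png

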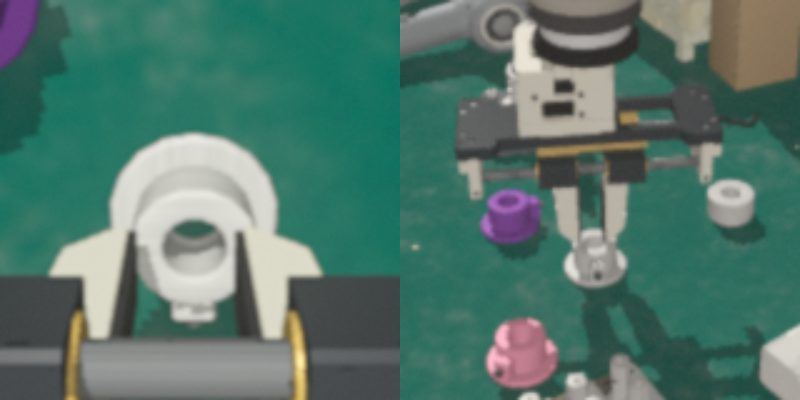

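>>> step_arm([
  {"x": 0,"y": 0,"z": 0,"rx": 0,"ry": 0,"rz": 0,"claw": -1},
  {"x": 0,"y": 0,"z": 0,"rx": 0,"ry": 0,"rz": 0,"claw": -1},
  {"x": 0,"y": 0,"z": 0,"rx": 0,"ry": 0,"rz": 0,"claw": -1},
])

```text
time: 5.6
tool_pos: [0.4636, -0.3686, 0.0067]
tool_rot: [-3.14, -0.001, 1.303]
contact_force: [-0.5, 0.9, 0.3]
opening: 0.0008
grip_force: 0.0
```

Run:
```python
from h import *
s=robot.observe(); print({k:np.round(v,3) for k,v in s.items()})
p,d=read_camera("wrist"); cv2.imwrite("pics/w4.png",p)
cv2.imwrite("pics/m4.png",cv2.resize(p[150:300,156:356],(800,600),interpolation=cv2.INTER_CUBIC))
```

```text
{'time': np.float64(5.6), 'qpos': array([-0.801,  0.672,  1.554, -0.   ,  0.918, -0.533]), 'qvel': array([ 0.001, -0.   ,  0.001,  0.002, -0.   ,  0.   ]), 'joint_efforts': array([-4.0000e-03, -5.3661e+01, -1.9032e+01,  4.0000e-02,  8.2000e-02,
        0.0000e+00]), 'tool_pos': array([ 0.464, -0.369,  0.007]), 'tool_rot': array([-3.140e+00, -1.000e-03,  1.303e+00]), 'contact_force': array([-0.453,  0.868,  0.318]), 'torque': array([-0.066,  0.075,  0.038]), 'grip_force': np.float64(0.0), 'opening': np.float64(0.001)}
```

View pics/m4.png

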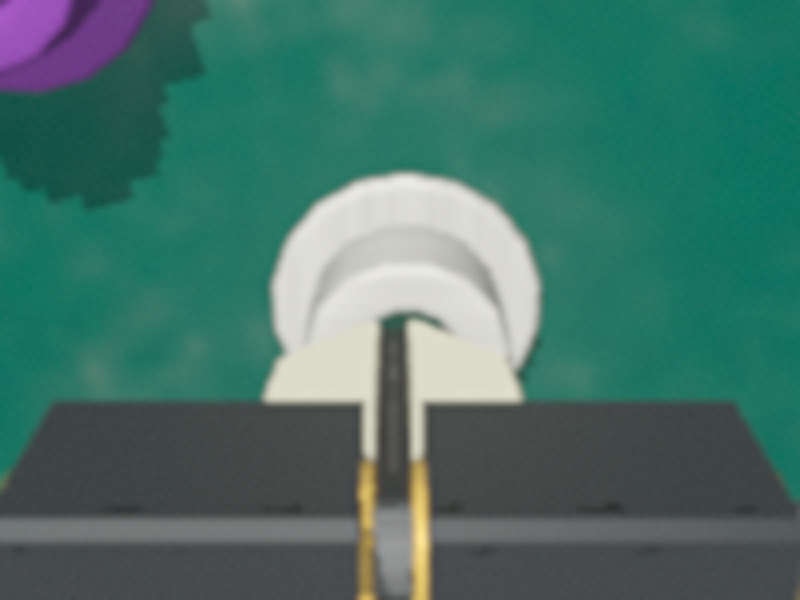

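Run:
```python
from h import *
s=robot.observe(); print(s["tool_pos"])
k,A,b=cam("wrist"); p,d=read_camera("wrist"); P=cloud(d,k,A,b)
for r in range(192,256,4): print(r,"c254",P[r,254].round(4),"c245",P[r,245].round(4),"c262",P[r,262].round(4))
k,A,b=cam("side"); p,d=read_camera("side"); P=cloud(d,k,A,b)
c=p[200:275,190:270]; cv2.imwrite("pics/m5.png",cv2.resize(c,None,fx=7.5,fy=7.5,interpolation=cv2.INTER_CUBIC))
np.save("s5.npy",P)
```

```text
[ 0.46357373 -0.36861134  0.00666513]
192 c254 [ 0.4696 -0.3435 -0.0006] c245 [ 0.4632 -0.3419 -0.0012] c262 [ 0.4751 -0.3452 -0.0011]
196 c254 [ 0.4691 -0.3453  0.0029] c245 [ 0.4627 -0.3439  0.0019] c262 [ 0.4747 -0.3464  0.0042]
200 c254 [ 0.4684 -0.3476  0.0048] c245 [ 0.4623 -0.3458  0.0051] c262 [ 0.4739 -0.3494  0.004 ]
204 c254 [ 0.4675 -0.3509  0.0039] c245 [ 0.4612 -0.3492  0.0037] c262 [ 0.4732 -0.352   0.0051]
208 c254 [ 0.4674 -0.3513  0.0109] c245 [ 0.4605 -0.3518  0.0048] c262 [ 0.4729 -0.3524  0.0119]
212 c254 [ 0.4675 -0.3512  0.0188] c245 [ 0.461  -0.3514  0.0139] c262 [ 0.4726 -0.3527  0.0187]
216 c254 [ 0.4673 -0.3517  0.0247] c245 [ 0.4613 -0.3512  0.0218] c262 [ 0.4723 -0.3533  0.0241]
220 c254 [ 0.4667 -0.3542  0.0253] c245 [ 0.461  -0.3526  0.0254] c262 [ 0.4716 -0.3558  0.0246]
224 c254 [ 0.4659 -0.3569  0.0253] c245 [ 0.4601 -0.3557  0.0245] c262 [ 0.471  -0.3582  0.0256]
228 c254 [ 0.4619 -0.3715 -0.0014] c245 [ 0.4594 -0.3583  0.0248] c262 [ 0.4702 -0.3612  0.025 ]
232 c254 [ 0.4652 -0.3594  0.0319] c245 [ 0.4602 -0.3565  0.0351] c262 [ 0.4705 -0.3591  0.0355]
236 c254 [ 0.4652 -0.3594  0.0376] c245 [ 0.4606 -0.3561  0.0415] c262 [ 0.4703 -0.3592  0.0407]
240 c254 [ 0.4654 -0.3589  0.0439] c245 [ 0.4608 -0.3561  0.0468] c262 [ 0.4702 -0.3591  0.046 ]
244 c254 [ 0.4652 -0.3596  0.0476] c245 [ 0.4608 -0.3565  0.0511] c262 [ 0.4701 -0.359   0.0511]
248 c254 [ 0.4654 -0.3588  0.0538] c245 [ 0.4609 -0.3567  0.0553] c262 [ 0.47   -0.3589  0.0558]
252 c254 [ 0.4655 -0.3588  0.0582] c245 [ 0.4694 -0.3328  0.1044] c262 [ 0.4753 -0.3341  0.105 ]
```

View pics/m5.png

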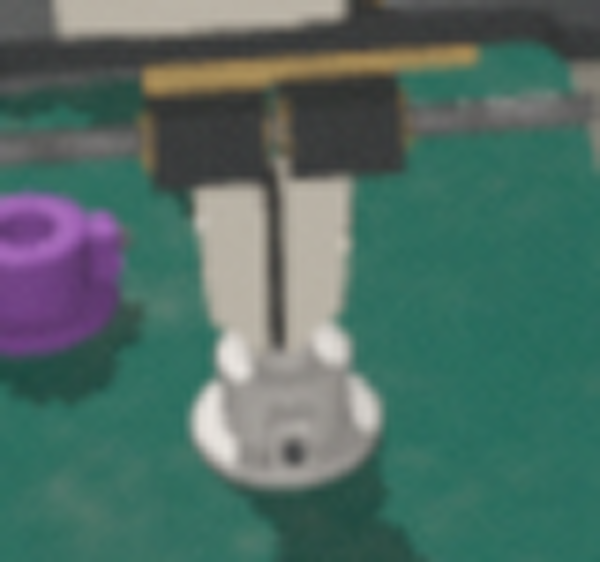

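The closed fingers stand in the depth image with their tips ending at z ≈ 0.029, just above the hub. That means the tips sit about 22 mm higher than the reported TCP, and the collar is untouched. I'll check that figure with the side camera and reopen.

Run:
```python
from h import *
P=np.load("s5.npy"); c=np.array([.4636,-.3686]); u=np.array([np.cos(1.303),np.sin(1.303)]); v=np.array([u[1],-u[0]])
Q=P[200:275,190:270].reshape(-1,3); D=Q[:,:2]-c
m=(abs(D@v)<.025)&(abs(D@u)<.012)&(Q[:,2]<.06)
h=Q[m]; a=(h[:,:2]-c)@u
for z0 in np.arange(.0,.06,.004):
    i=(h[:,2]>=z0)&(h[:,2]<z0+.004)
    if i.any(): print(round(z0,3),i.sum(),"x-along lug axis",np.median(a[i]).round(4),"across",((h[i,:2]-c)@v).min().round(4),((h[i,:2]-c)@v).max().round(4))
print(camera_params("wrist").keys())
```

```text
0.0 18 x-along lug axis -0.0051 across -0.0248 0.0249
0.004 49 x-along lug axis -0.0027 across -0.0222 0.025
0.008 6 x-along lug axis -0.0097 across -0.0143 0.0169
0.012 11 x-along lug axis -0.0057 across -0.0143 0.0172
0.016 19 x-along lug axis 0.0047 across -0.0141 0.017
0.02 12 x-along lug axis -0.0074 across -0.0141 0.0173
0.024 60 x-along lug axis -0.005 across -0.0139 0.0181
0.028 4 x-along lug axis -0.0027 across -0.0138 0.0166
0.032 3 x-along lug axis -0.0108 across -0.0023 0.0015
0.036 10 x-along lug axis -0.0105 across -0.0043 0.0074
0.04 17 x-along lug axis -0.0111 across -0.0136 0.0133
0.044 20 x-along lug axis -0.0107 across -0.0154 0.0133
0.048 23 x-along lug axis -0.011 across -0.0135 0.0156
0.052 25 x-along lug axis -0.0108 across -0.0171 0.0157
0.056 21 x-along lug axis -0.0112 across -0.017 0.0174
dict_keys(['fx', 'fy', 'cx', 'cy', 'hand_eye'])
```

>>> step_arm([
  {"x": 0,"y": 0,"z": 0,"rx": 0,"ry": 0,"rz": 0,"claw": 0.3},
  {"x": 0,"y": 0,"z": 0,"rx": 0,"ry": 0,"rz": 0,"claw": 0.3},
  {"x": 0,"y": 0,"z": 0,"rx": 0,"ry": 0,"rz": 0,"claw": 0.3},
  {"x": 0,"y": 0,"z": 0,"rx": 0,"ry": 0,"rz": 0,"claw": 0.3},
  {"x": 0,"y": 0,"z": 0,"rx": 0,"ry": 0,"rz": 0,"claw": 0.3},
  {"x": 0,"y": 0,"z": 0,"rx": 0,"ry": 0,"rz": 0,"claw": 0.3},
  {"x": 0,"y": 0,"z": 0,"rx": 0,"ry": 0,"rz": 0,"claw": 0.3},
  {"x": 0,"y": 0,"z": 0,"rx": 0,"ry": 0,"rz": 0,"claw": 0.3},
  {"x": 0,"y": 0,"z": 0,"rx": 0,"ry": 0,"rz": 0,"claw": 0.3},
  {"x": 0,"y": 0,"z": 0,"rx": 0,"ry": 0,"rz": 0,"claw": 0.3},
])

```text
time: 6.58
tool_pos: [0.4636, -0.3686, 0.0067]
tool_rot: [-3.14, -0.001, 1.303]
contact_force: [-0.2, -0.3, 0.4]
opening: 0.0585
grip_force: 0.0
```

The tips are about 22 mm above the nominal TCP in both views. I'll descend in guarded steps.

>>> step_arm([
  {"x": 0,"y": 0,"z": 0.006,"rx": 0,"ry": 0,"rz": 0,"claw": 0.3},
  {"x": 0,"y": 0,"z": 0.012,"rx": 0,"ry": 0,"rz": 0,"claw": 0.3},
  {"x": 0,"y": 0,"z": 0.017,"rx": 0,"ry": 0,"rz": 0,"claw": 0.3},
  {"x": 0,"y": 0,"z": 0.021,"rx": 0,"ry": 0,"rz": 0,"claw": 0.3},
  {"x": 0,"y": 0,"z": 0.021,"rx": 0,"ry": 0,"rz": 0,"claw": 0.3},
])

```text
time: 7.0
tool_pos: [0.4631, -0.3681, -0.0101]
tool_rot: [-3.139, -0.002, 1.303]
contact_force: [0.2, -0.8, -0.3]
opening: 0.0598
grip_force: 0.0
```

Run:
```python
from h import *
s=robot.observe(); print(s["contact_force"],s["tool_pos"])
p,d=read_camera("wrist"); k,A,b=cam("wrist"); P=cloud(d,k,A,b)
w=cv2.resize(p[150:300,156:356],(400,300),interpolation=cv2.INTER_CUBIC)
p2,_=read_camera("side"); w2=cv2.resize(p2[200:275,180:280],(400,300),interpolation=cv2.INTER_CUBIC)
cv2.imwrite("pics/m6.png",np.hstack([w,w2]))
```

```text
[ 0.22132612 -0.78880776 -0.26304222] [ 0.46310471 -0.36813569 -0.01010583]
```

View pics/m6.png

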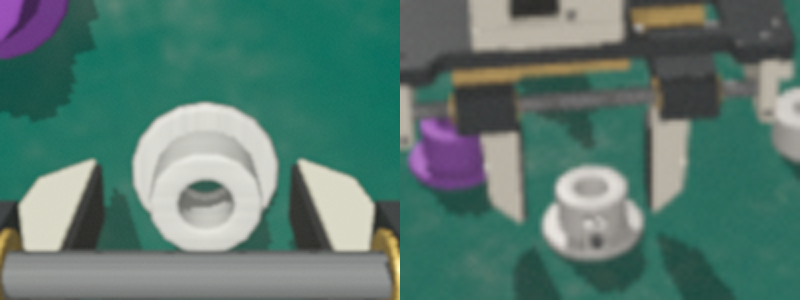

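The fingers straddle the hub, with tips about 12 mm above the bench. Down 4 mm more, then close.

>>> step_arm([
  {"x": 0,"y": 0,"z": 0.003,"rx": 0,"ry": 0,"rz": 0,"claw": 0.3},
  {"x": 0,"y": 0,"z": 0.0055,"rx": 0,"ry": 0,"rz": 0,"claw": 0.3},
  {"x": 0,"y": 0,"z": 0.0055,"rx": 0,"ry": 0,"rz": 0,"claw": 0.3},
])

```text
time: 7.35
tool_pos: [0.4634, -0.3684, -0.0135]
tool_rot: [-3.14, -0.001, 1.303]
contact_force: [0.0, -0.5, 0.1]
opening: 0.0593
grip_force: 0.0
```

>>> step_arm([
  {"x": 0,"y": 0,"z": 0,"rx": 0,"ry": 0,"rz": 0,"claw": -1},
  {"x": 0,"y": 0,"z": 0,"rx": 0,"ry": 0,"rz": 0,"claw": -1},
  {"x": 0,"y": 0,"z": 0,"rx": 0,"ry": 0,"rz": 0,"claw": -1},
  {"x": 0,"y": 0,"z": 0,"rx": 0,"ry": 0,"rz": 0,"claw": -1},
  {"x": 0,"y": 0,"z": 0,"rx": 0,"ry": 0,"rz": 0,"claw": -1},
  {"x": 0,"y": 0,"z": 0,"rx": 0,"ry": 0,"rz": 0,"claw": -1},
  {"x": 0,"y": 0,"z": 0,"rx": 0,"ry": 0,"rz": 0,"claw": -1},
], squeeze=40)

```text
time: 7.93
tool_pos: [0.4637, -0.3687, -0.0131]
tool_rot: [-3.141, -0.001, 1.303]
contact_force: [1.3, 0.6, -0.4]
opening: 0.0333
grip_force: 40.0
```

Run:
```python
from h import *
s=robot.observe(); p=s["tool_pos"]; print(s["contact_force"],p,s["tool_rot"],s["opening"],s["grip_force"])
go([*p[:2],.17],1.303)
```

```text
[ 1.2828755   0.58754394 -0.43759219] [ 0.46373385 -0.3687131  -0.01307198] [-3.14067820e+00 -6.07921870e-04  1.30271875e+00] 0.0332989208162366 40.00001469394192
t 7.93 xyz [ 1.000e-04 -2.000e-04 -2.441e-01] r [-0.0012 -0.0008 -0.0004] rows 4.390215316159306 0.009070230944494013
```

Gripped at 33 mm with 40 N, and the collar's underside is 13.1 mm above the reported TCP. Lifting to measure the collar in the hand.

>>> step_arm([
  {"x": 0,"y": 0,"z": -0.02,"rx": 0,"ry": 0,"rz": 0,"claw": -1},
  {"x": 0,"y": 0,"z": -0.06,"rx": 0,"ry": 0,"rz": 0,"claw": -1},
  {"x": 0,"y": 0,"z": -0.11,"rx": 0,"ry": 0,"rz": 0,"claw": -1},
  {"x": 0,"y": 0,"z": -0.16,"rx": 0,"ry": 0,"rz": 0,"claw": -1},
  {"x": 0,"y": 0,"z": -0.21,"rx": 0,"ry": 0,"rz": 0,"claw": -1},
  {"x": 0,"y": 0,"z": -0.235,"rx": 0,"ry": 0,"rz": 0,"claw": -1},
  {"x": 0,"y": 0,"z": -0.235,"rx": 0,"ry": 0,"rz": 0,"claw": -1},
  {"x": 0,"y": 0,"z": -0.235,"rx": 0,"ry": 0,"rz": 0,"claw": -1},
])

```text
time: 8.6
tool_pos: [0.4638, -0.3689, 0.1636]
tool_rot: [-3.141, 0.0, 1.303]
contact_force: [0.1, -0.7, -1.9]
opening: 0.0333
grip_force: 40.0
```

```bash
cat >> h.py <<'E'
def collar_in_hand():
    """flange and hub from the wrist depth, in tool axes relative to TCP (mm)"""
    k,A,b=cam("wrist"); p,d=read_camera("wrist"); s=robot.observe()
    T=Ro.from_euler("xyz",s["tool_rot"]).as_matrix()
    Q=(cloud(d,k,A,b)-s["tool_pos"])@T*1000; f=Q.reshape(-1,3)
    return s,p,d,f[~np.isnan(f[:,0])]
def fitc(q,r):
    from scipy.optimize import least_squares
    return least_squares(lambda c:np.hypot(q[:,0]-c[0],q[:,1]-c[1])-r,q[:,:2].mean(0)-[5,0],loss="soft_l1").x
E
python3 - <<'E'
from h import *
s,p,d,f=collar_in_hand(); print(s["time"],s["tool_pos"],s["tool_rot"],s["opening"],s["grip_force"])
cv2.imwrite("pics/w7.png",p); np.save("f7.npy",f)
m=(abs(f[:,1])<27)&(f[:,0]>-30)&(f[:,0]<30)&(f[:,2]<0)&(f[:,2]>-45)
q=f[m]; print(len(q)); h,e=np.histogram(q[:,2],bins=np.arange(-45,1,1.5)); print(list(zip(e.round(1).tolist(),h.tolist())))
w=q[(q[:,2]>-35)&(q[:,2]<-22)&(q[:,0]>12)]; w=q[(q[:,2]>-34)&(q[:,2]<-24)]
print("hub wall fit",fitc(w[w[:,0]>8],17.5))
E
python3 -c "
from h import *
go([.4936,-.132,.155],np.radians(81.4-.6))"
```

```text
8.65 [ 0.46315778 -0.36819947  0.161971  ] [-3.13858919e+00 -1.70139688e-03  1.30277215e+00] 0.03269402438887284 39.99933998566121
4213
[(-45.0, 55), (-43.5, 75), (-42.0, 273), (-40.5, 1262), (-39.0, 312), (-37.5, 151), (-36.0, 132), (-34.5, 134), (-33.0, 103), (-31.5, 109), (-30.0, 109), (-28.5, 88), (-27.0, 75), (-25.5, 59), (-24.0, 78), (-22.5, 60), (-21.0, 144), (-19.5, 747), (-18.0, 208), (-16.5, 36), (-15.0, 3), (-13.5, 0), (-12.0, 0), (-10.5, 0), (-9.0, 0), (-7.5, 0), (-6.0, 0), (-4.5, 0), (-3.0, 0), (-1.5, 0)]
hub wall fit [ 0.13369168 -0.51744065]
t 8.65 xyz [ 0.3144 -0.0442  0.01  ] r [-0.0037 -0.0024 -0.1368] rows 5.713552641910995 0.8602905746496643
```

>>> step_arm([
  {"x": 0.08,"y": -0.011,"z": 0,"rx": 0,"ry": 0,"rz": 0,"claw": -1},
  {"x": 0.12,"y": -0.02,"z": 0,"rx": 0,"ry": 0,"rz": -0.1,"claw": -1},
  {"x": 0.16,"y": -0.025,"z": 0,"rx": 0,"ry": 0,"rz": -0.15,"claw": -1},
  {"x": 0.2,"y": -0.03,"z": 0,"rx": 0,"ry": 0,"rz": -0.15,"claw": -1},
  {"x": 0.24,"y": -0.035,"z": 0,"rx": 0,"ry": 0,"rz": -0.15,"claw": -1},
  {"x": 0.27,"y": -0.04,"z": 0,"rx": 0,"ry": 0,"rz": -0.15,"claw": -1},
  {"x": 0.295,"y": -0.042,"z": 0,"rx": 0,"ry": 0,"rz": -0.15,"claw": -1},
  {"x": 0.31,"y": -0.044,"z": 0,"rx": 0,"ry": 0,"rz": -0.15,"claw": -1},
  {"x": 0.315,"y": -0.044,"z": 0,"rx": 0,"ry": 0,"rz": -0.15,"claw": -1},
  {"x": 0.315,"y": -0.044,"z": 0,"rx": 0,"ry": 0,"rz": -0.15,"claw": -1},
  {"x": 0.315,"y": -0.044,"z": 0,"rx": 0,"ry": 0,"rz": -0.15,"claw": -1},
])

```text
time: 9.57
tool_pos: [0.4942, -0.1329, 0.1626]
tool_rot: [-3.139, -0.001, 1.42]
contact_force: [-1.0, -0.3, -1.3]
opening: 0.0326
grip_force: 40.0
```

Run:
```python
from h import *
s,p,d,f=collar_in_hand(); print(s["time"],s["tool_pos"],s["tool_rot"],s["contact_force"])
T=Ro.from_euler("xyz",s["tool_rot"]).as_matrix()
W=f/1000@T.T+s["tool_pos"]
# spindle again
for lo,hi in((.009,.016),(.1,.108),(.125,.142)):
    m=(W[:,2]>lo)&(W[:,2]<hi)&(np.hypot(W[:,0]-.4936,W[:,1]+.132)<(.085 if lo<.05 else .025)); q=W[m]
    if len(q)>5: print(lo,len(q),q.mean(0).round(4),[np.round(x,1) for x in cv2.minAreaRect(q[:,:2].astype(np.float32)*1000)])
q=f[(abs(f[:,1])<15)&(f[:,0]>-32)&(f[:,0]<30)]
w=q[(q[:,2]>-34)&(q[:,2]<-24)&(q[:,0]>8)]; c=fitc(w,17.5); print("hub",len(w),c)
t=f[(abs(f[:,2]+39.7)<1.6)&(np.hypot(f[:,0],f[:,1])<22)]; print("top",len(t),t[:,0].min(),t[:,0].max(),t[:,1].min(),t[:,1].max(),cv2.minEnclosingCircle(t[:,:2].astype(np.float32)))
l=q[(q[:,2]>-37)&(q[:,2]<-27)&(q[:,0]<-18.5)]; 
if len(l): print("lug",len(l),l.mean(0),np.degrees(np.arctan2(l[:,1].mean()-c[1],-(l[:,0].mean()-c[0]))))
fl=q[(q[:,2]>-20.5)&(q[:,2]<-15)&(q[:,0]>0)]; r=fl[np.hypot(fl[:,0],fl[:,1])>23]; print("flange rim",len(r),fitc(r,24.7))
cv2.imwrite("pics/m8.png",cv2.resize(p[150:300,156:356],(800,600),interpolation=cv2.INTER_CUBIC))
```

```text
9.6167 [ 0.49430925 -0.13316274  0.16277583] [-3.13957358e+00 -7.41918022e-04  1.41975242e+00] [-0.01109323  0.5075835  -1.95801891]
0.009 3397 [ 0.4963 -0.1174  0.0113] [array([ 493.7, -131.9]), array([108.7, 109.8]), np.float64(81.4)]
0.1 663 [ 0.4953 -0.1245  0.1041] [array([ 495.1, -125.4]), array([23.6, 36.9]), np.float64(79.7)]
hub 290 [ 0.68749719 -1.27772536]
top 794 -12.37517920266005 18.15294250595632 -19.795577636773924 18.995695165950966 ((2.6291816234588623, -0.11167255789041519), 20.846988677978516)
flange rim 235 [-0.21935726 -0.75874344]
```

View pics/m8.png

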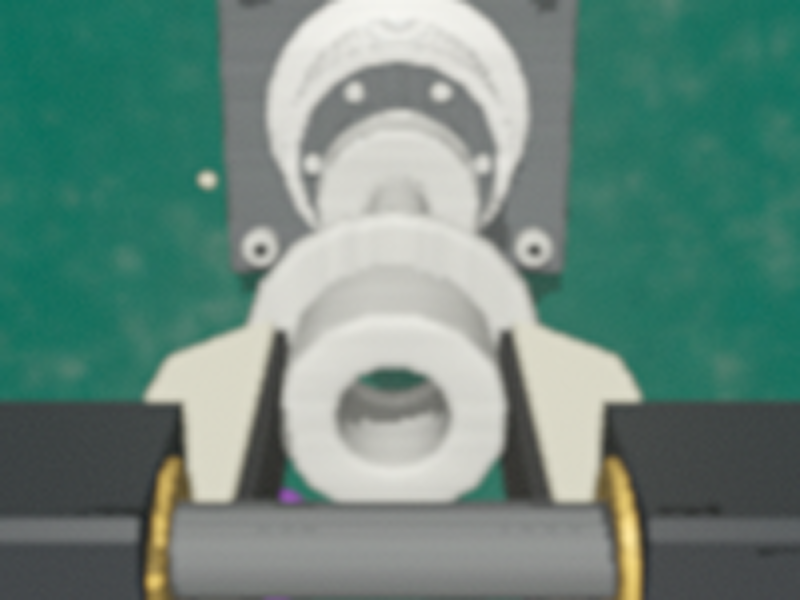

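That is the tenth and last view. The flange hangs level over the spindle, with the hub axis near column 396 and the shaft near 398 of the crop. Depth says to shift about 1 mm in +y. I'll lower the collar over the tip to a height of about 0.118.

>>> step_arm([
  {"x": 0.0013,"y": 0,"z": 0.015,"rx": 0,"ry": 0,"rz": 0,"claw": -1},
  {"x": 0.0013,"y": 0,"z": 0.03,"rx": 0,"ry": 0,"rz": 0,"claw": -1},
  {"x": 0.0013,"y": 0,"z": 0.042,"rx": 0,"ry": 0,"rz": 0,"claw": -1},
  {"x": 0.0013,"y": 0,"z": 0.048,"rx": 0,"ry": 0,"rz": 0,"claw": -1},
  {"x": 0.0013,"y": 0,"z": 0.053,"rx": 0,"ry": 0,"rz": 0,"claw": -1},
  {"x": 0.0013,"y": 0,"z": 0.056,"rx": 0,"ry": 0,"rz": 0,"claw": -1},
  {"x": 0.0013,"y": 0,"z": 0.056,"rx": 0,"ry": 0,"rz": 0,"claw": -1},
])

```text
time: 10.2
tool_pos: [0.4945, -0.1314, 0.121]
tool_rot: [-3.14, -0.001, 1.42]
contact_force: [-0.2, 0.3, -0.8]
opening: 0.0333
grip_force: 40.0
```

>>> step_arm([
  {"x": 0,"y": 0,"z": 0.005,"rx": 0,"ry": 0,"rz": 0,"claw": -1},
  {"x": 0,"y": 0,"z": 0.01,"rx": 0,"ry": 0,"rz": 0,"claw": -1},
  {"x": 0,"y": 0,"z": 0.015,"rx": 0,"ry": 0,"rz": 0,"claw": -1},
  {"x": 0,"y": 0,"z": 0.02,"rx": 0,"ry": 0,"rz": 0,"claw": -1},
  {"x": 0,"y": 0,"z": 0.02,"rx": 0,"ry": 0,"rz": 0,"claw": -1},
])

```text
time: 10.62
tool_pos: [0.4947, -0.1317, 0.1058]
tool_rot: [-3.141, -0.0, 1.421]
contact_force: [1.1, -2.9, -4.3]
opening: 0.0327
grip_force: 40.0
```

Run:
```python
from h import *
s,p,d,f=collar_in_hand(); print(s["time"],s["tool_pos"],s["tool_rot"],s["contact_force"],s["torque"])
T=Ro.from_euler("xyz",s["tool_rot"]).as_matrix(); W=f/1000@T.T+s["tool_pos"]
q=f[(abs(f[:,1])<15)&(f[:,0]>-32)&(f[:,0]<30)]
w=q[(q[:,2]>-34)&(q[:,2]<-24)&(q[:,0]>8)]; print("hub",fitc(w,17.5))
fl=q[(q[:,2]>-20.5)&(q[:,2]<-15)&(q[:,0]>0)]; r=fl[np.hypot(fl[:,0],fl[:,1])>23]; print("rim",fitc(r,24.7), fl[:,2].mean())
t=f[(np.hypot(f[:,0],f[:,1])<7)]; print("shaft through bore z world",np.percentile(s["tool_pos"][2]-t[:,2]/1000,[5,50,95]))
tip=t[t[:,2]<-24]; tip=f[(np.hypot(f[:,0],f[:,1])<8)&(f[:,2]<-28)]; print("tip pts",len(tip), tip.mean(0) if len(tip) else "")
```

```text
10.6667 [ 0.49469925 -0.13162136  0.10589863] [-3.14048513e+00 -3.30925507e-04  1.42059550e+00] [ 1.24366535 -4.16216832 -2.98328906] [-0.78478906 -0.18479458 -0.03976136]
hub [ 0.33907222 -1.16278106]
rim [-0.39507689 -0.5671623 ] -17.09192250227765
shaft through bore z world [0.1304807  0.13579408 0.13922121]
tip pts 296 [ -2.82071251   1.37441197 -32.22931837]
```

Collar at 0.119 on the shaft. A side force of about 4 N towards -y says it sits slightly too far +y, so shift about 0.9 mm back and 0.5 mm in +x.

>>> step_arm([
  {"x": -0.0012,"y": 0.0007,"z": 0,"rx": 0,"ry": 0,"rz": 0,"claw": -1},
  {"x": -0.0012,"y": 0.0007,"z": 0,"rx": 0,"ry": 0,"rz": 0,"claw": -1},
  {"x": -0.0012,"y": 0.0007,"z": 0,"rx": 0,"ry": 0,"rz": 0,"claw": -1},
])

```text
time: 10.92
tool_pos: [0.4948, -0.1318, 0.1063]
tool_rot: [-3.14, -0.002, 1.421]
contact_force: [0.0, -0.0, -1.1]
opening: 0.0331
grip_force: 40.0
```

Run:
```python
from h import *
s,p,d,f=collar_in_hand(); print(s["time"],s["tool_pos"],s["contact_force"],s["torque"])
tip=f[(np.hypot(f[:,0],f[:,1])<8)&(f[:,2]<-30)]; tip=tip[tip[:,2]<np.percentile(tip[:,2],60)]
z=s["tool_pos"][2]-f[:,2]/1000
tip=f[(np.hypot(f[:,0],f[:,1])<8)&(abs(z-.1375)<.0015)]
top=f[(abs(f[:,2]+39.7)<1.2)&(np.hypot(f[:,0],f[:,1])<20)&(abs(f[:,0])<5)]
print("tip",len(tip),tip.mean(0),"bore edges y at hub top",sorted(top[:,1])[::max(1,len(top)//25)])
```

```text
10.9667 [ 0.49480823 -0.13183289  0.10629723] [-0.32664419 -0.62738545 -1.65097125] [-0.12143985  0.04415167 -0.00863606]
tip 123 [ -1.91579622   0.20712371 -30.958051  ] bore edges y at hub top [np.float64(-17.692359990809546), np.float64(-17.611873859082387), np.float64(-16.424174770302862), np.float64(-16.28649428847859), np.float64(-15.255959087972043), np.float64(-14.668208644965727), np.float64(-14.02055758683642), np.float64(-13.469133881560495), np.float64(-12.80262615020513), np.float64(-12.236903570797585), np.float64(-12.131498511206972), np.float64(-11.6057547980402), np.float64(-11.083602641727587), np.float64(-10.440110446861649), np.float64(6.960963696841614), np.float64(8.633917305134538), np.float64(8.761985436798547), np.float64(9.923024199226845), np.float64(10.593248506166702), np.float64(11.632914182062187), np.float64(12.311898193080502), np.float64(12.959130655914166), np.float64(13.474937703698327), np.float64(13.995384819131159), np.float64(14.64992011049969), np.float64(15.35887911811299)]
```

Side force is gone and the collar is free on the shaft at 0.119. Descending onto the cup.

>>> step_arm([
  {"x": -0.0006,"y": 0.0007,"z": 0.005,"rx": 0,"ry": 0,"rz": 0,"claw": -1},
  {"x": -0.0006,"y": 0.0007,"z": 0.01,"rx": 0,"ry": 0,"rz": 0,"claw": -1},
  {"x": -0.0006,"y": 0.0007,"z": 0.014,"rx": 0,"ry": 0,"rz": 0,"claw": -1},
  {"x": -0.0006,"y": 0.0007,"z": 0.017,"rx": 0,"ry": 0,"rz": 0,"claw": -1},
  {"x": -0.0006,"y": 0.0007,"z": 0.02,"rx": 0,"ry": 0,"rz": 0,"claw": -1},
  {"x": -0.0006,"y": 0.0007,"z": 0.023,"rx": 0,"ry": 0,"rz": 0,"claw": -1},
  {"x": -0.0006,"y": 0.0007,"z": 0.023,"rx": 0,"ry": 0,"rz": 0,"claw": -1},
])

```text
time: 11.55
tool_pos: [0.4952, -0.1325, 0.0889]
tool_rot: [-3.14, -0.001, 1.421]
contact_force: [-2.6, 1.3, 4.0]
opening: 0.0328
grip_force: 40.0
```

```bash
python3 -c "
from h import *
s=robot.observe();print(s['time'],s['tool_pos'],s['tool_rot'],s['contact_force'],s['torque'],s['grip_force'])"
```

```text
11.55 [ 0.49520256 -0.13253445  0.08894396] [-3.13986776e+00 -1.12229769e-03  1.42056271e+00] [-2.56700318  1.26661651  3.95679975] [ 0.09880918  0.45076803 -0.00190178] 40.00115908915177
```

Spring force is about 5.4 N (weight included). Undo half of the side shift and press 6.5 mm more.

>>> step_arm([
  {"x": 0.0004,"y": -0.0005,"z": 0.002,"rx": 0,"ry": 0,"rz": 0,"claw": -1},
  {"x": 0.0004,"y": -0.0005,"z": 0.004,"rx": 0,"ry": 0,"rz": 0,"claw": -1},
  {"x": 0.0004,"y": -0.0005,"z": 0.006,"rx": 0,"ry": 0,"rz": 0,"claw": -1},
  {"x": 0.0004,"y": -0.0005,"z": 0.0075,"rx": 0,"ry": 0,"rz": 0,"claw": -1},
  {"x": 0.0004,"y": -0.0005,"z": 0.0085,"rx": 0,"ry": 0,"rz": 0,"claw": -1},
  {"x": 0.0004,"y": -0.0005,"z": 0.0085,"rx": 0,"ry": 0,"rz": 0,"claw": -1},
  {"x": 0.0004,"y": -0.0005,"z": 0.0085,"rx": 0,"ry": 0,"rz": 0,"claw": -1},
])

```text
time: 12.13
tool_pos: [0.4952, -0.1325, 0.0835]
tool_rot: [-3.141, -0.0, 1.421]
contact_force: [-4.0, 0.0, 9.7]
opening: 0.0329
grip_force: 40.0
```

Run:
```python
from h import *
s,p,d,f=collar_in_hand(); print(s["time"],s["tool_pos"],s["tool_rot"],s["contact_force"],s["torque"],s["grip_force"])
q=f[(abs(f[:,1])<15)&(f[:,0]>-32)&(f[:,0]<30)]; fl=q[(q[:,2]>-21)&(q[:,2]<-14)&(q[:,0]>18)]
print("flange top z world",s["tool_pos"][2]-np.median(fl[:,2])/1000)
k,A,b=cam("side"); p,d=read_camera("side"); P=cloud(d,k,A,b)
cl=nets.landmark_of("side","collar"); g=nets.landmark_of("side","grub_screw")
for r in cl[:4]: print("collar",r["conf"],atz(r["pixel"],.095,k,A,b))
for r in g[:4]: print("screw",r["conf"],atz(r["pixel"],.109,k,A,b))
Q=P.reshape(-1,3); Q=Q[~np.isnan(Q[:,0])]; D=Q[:,:2]-[.494,-.132]; R=np.hypot(*D.T)
m=(R>.0195)&(R<.033)&(Q[:,2]>.103)&(Q[:,2]<.117)&(D[:,1]<0)&(abs(D[:,0]+.003)<.011)
v=D[m]; print("lug",m.sum(),v.mean(0),np.degrees(np.arctan2(v[:,1].mean(),v[:,0].mean())))
```

```text
12.1833 [ 0.49527591 -0.13252703  0.08357022] [-3.14136875e+00 -4.32936198e-04  1.42059778e+00] [-4.1103461   0.20800259  9.94251373] [0.02892882 0.75923492 0.00348808] 40.00220908317715
flange top z world 0.1006068099365264
collar 0.97 [ 0.38993808 -0.41388888  0.095     ]
collar 0.93 [ 0.36850692 -0.54695405  0.095     ]
collar 0.48 [ 0.50065581 -0.12547173  0.095     ]
lug 31 [-0.0032389  -0.02565148] -97.1964036344101
```

Pressed at about 11.4 N, underside at 0.0956, lug at -97° against the flat at -98.6°. One small relief of the -4 N side load, settle, then check steadiness.

>>> step_arm([
  {"x": 0,"y": -0.0009,"z": 0.0003,"rx": 0,"ry": 0,"rz": 0,"claw": -1},
  {"x": 0,"y": -0.0009,"z": 0.0003,"rx": 0,"ry": 0,"rz": 0,"claw": -1},
  {"x": 0,"y": -0.0009,"z": 0.0003,"rx": 0,"ry": 0,"rz": 0,"claw": -1},
  {"x": 0,"y": -0.0009,"z": 0.0003,"rx": 0,"ry": 0,"rz": 0,"claw": -1},
  {"x": 0,"y": -0.0009,"z": 0.0003,"rx": 0,"ry": 0,"rz": 0,"claw": -1},
  {"x": 0,"y": -0.0009,"z": 0.0003,"rx": 0,"ry": 0,"rz": 0,"claw": -1},
])

```text
time: 12.83
tool_pos: [0.4953, -0.1326, 0.0836]
tool_rot: [3.14, -0.0, 1.421]
contact_force: [-1.0, 1.0, 9.7]
opening: 0.033
grip_force: 40.0
```

Run:
```python
from h import *
s,p,d,f=collar_in_hand(); print(s["time"],s["tool_pos"],s["contact_force"],s["grip_force"])
q=f[(abs(f[:,1])<15)&(f[:,0]>-32)&(f[:,0]<30)]; fl=q[(q[:,2]>-21)&(q[:,2]<-14)&(q[:,0]>18)]
z=s["tool_pos"][2]-np.median(fl[:,2])/1000; print("flange top",z)
F=s["contact_force"][2]+1.4
if 9.5<F<14 and .097<z<.1035: print(robot.hand_in())
```

```text
12.8833 [ 0.49524672 -0.13255234  0.08360902] [-2.12661423  0.76704857  8.69937867] 40.00214996282011
flange top 0.10073335928257574
the job is handed in; nothing more can be done
None
```

I handed the job in at 12.9 s with the collar held flange-down on the spindle, its grub screw within about 2° of the flat and the spring pressed at roughly 10–11.5 N; the hand-in gave no verdict, and I did not re-measure the spacer, bottle or hex key after the moves.

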